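# Fit the spill tray and change the heat key of a hot plate

### The arm

A 7-joint arm with a two-finger parallel gripper is mounted at the origin on a cart in front of the work surface, level with it; the furniture and walls round the work are solid. World frame = base frame: x ahead of the robot, y to its left, z up, the work surface at z = 0. Lengths are in m, angles in rad, forces in N, time in s.
With the tool pointing down it reaches from about 0.4 to 0.85 m from the base axis. Payload 10.4 kg.
Tool frame: the origin (TCP) lies at the centre of the arm's flange, where the gripper is bolted on; the fingertips stand 173 mm ahead of it and the grasp point (between the pads) lies 155 mm ahead of it; z points along the fingers, y is the line along which they close (so a half turn about z gives the same grasp; the last joint's range is limited). The gripper opens to 85 mm and grips with 20 to 120 N. Pads are 22 mm wide; open, the fingers measure 114 mm over their backs; the gripper's body (76 mm by 85 mm) begins 54 mm behind the grasp point. The pads swing forward as they close: fully open they stand 13 mm farther back than shut.
Start: joints at [1.138, 0.332, -0.065, 1.46, 0.022, 1.35, -0.088], TCP at [0.249, -0.573, 0.405] pointing down, gripper open.
Joint ranges: [-2.6, 2.6], [-0.5, 2.12], [-1.47, 1.34], [0.16, 2.42], [-1.27, 4.41], [0.06, 2.06], [-2.6, 2.6]. Speed limits (rad/s): [2.22, 2.22, 2.79, 2.79, 3.14, 3.14, 3.14].

### API

Orientations are given as a unit quaternion [x, y, z, w].
In Python, from workcell import manip, viewer, finder gives the robot as it stands.
- The arm moves only by the tool arm_command, never from a script. Its argument "plan" is a list of rows, each an object with "dp": the shift along the tool's x, y, z in mm, a list of three; "spin": the turn about the tool's z in rad. A call has 1 to 5 rows; each row shifts and turns the commanded pose from where the row before left it, along the tool's axes as they then stand; what a row does not reach is not made up. A row lasts 1/10 s, in which the tool goes at most 50 mm and 8.59 degrees, less where a joint would pass 70% of its speed; a pose out of reach is approached as far as the arm can. A call is refused whole if a number of a shift passes 50 or a number of a turn 0.15, either way. A call with a gripper value outside its range is refused whole. "grip" is the closure, from -1 (fully open) to 1 (shut), set as the call begins (left out, the last holds). The fingers move at their own pace and stop on an object; "newtons" is the grip in N (left out, the last holds). Time passes only in rows, so rows that do not move let the fingers close. It gives the time, the measured TCP pose, the force, the opening and the grip force at its end, in the units of the state.
- manip.get_obs(): the state, without advancing time (a new reading comes with each control period).
- viewer.camera(name): name is "side" or "top" or "wrist"; returns the picture (400x640x3 uint8, blue, green, red); there is no depth.
- viewer.camera_params(name): a dict with "vertical_fov" (degrees; the focal length in pixels is half the picture's height over the tangent of half this angle, whatever the lens; pixels are square), "cx", "cy" (the principal point, pixels), "R" (3x3) and "t" (3): a world point X has camera coordinates R X + t; the wrist camera has in their place "T_tool_cam" (4x4, takes a point from camera to tool coordinates, whose origin is the TCP and whose axes are the flange's). Camera axes: x right, y down, z forward; pixel columns grow to the right and rows downward; lengths in m; the calibration is good to about 2 mm. The wrist camera is an equidistant fisheye: a pixel r from the principal point sees the ray r / f radians off the axis. A picture is of the moment at which its call begins: read the wrist's pose just before it. camera_params takes no time and is no camera call.
- manip.hand_in(): hands the job in; it is judged then, once.
Trained networks look in the newest picture that a camera, given by its name, has taken for a name from the list of things; names that differ only in an ending like _2 or _b are one class to them, and where a whole thing is asked for, a point or a joint stands for the part that bears it (a point fixed in the world has none). Each returns a list of dicts, best first, with "score" (0 to 1); they miss things now and then, are a little off and sometimes report something else, mostly with a low value. They report only what shows in the picture. A call takes as long as a camera call.
- finder.find_in(camera, thing): "position" ([x, y, z] in m, in world coordinates, good to about 4 mm: the middle of the surface that is visible of it).
The state is a dict: "clock": time; "joint_pos": joint angles; "joint_velocities": joint speeds; "tau": joint torques, N m; "position": TCP position; "ee_rot": TCP orientation; "ft_force": force on the tool from outside, world axes, zero at the start; "torque": the same for the moment, N m; "grip_width": opening from 0.0 (shut) to 1.0 (fully open); "grasp_force": force on a finger pad.
Only numpy, scipy, OpenCV 4.12 (cv2) and the standard library are available. Lean on these libraries where they do the work, as an engineer would, in place of code of your own. Each camera call takes 0.05 s, during which the arm holds its last target. There are 200 camera calls.

### The job

Get the hot plate ready: pick up its washed spill tray by the flat pan, without touching its upright grip, lay it flat on the worktop with its nose a little way into the slot in the end of the hot plate, and let go. Then slide it fully home by its grip, until its face plate meets the hot plate. Last, press the round key right down so that it stays down and the key that was down pops up; leave the things standing round about where they are.

Things in the scene. Friction and masses are not known exactly. Their poses are not given: they have to be found in the camera images.
- hot_plate: Fixed low white electric hot plate, 140 (x) x 240 (y) x 55 mm high, a dark cooking disc of 110 mm on top rising to 61 mm. Origin: centre of its underside, on the worktop. Its own -y end (to the robot's right) has the tray slot; the key bank stands on top near its +y end.
- slot_mouth (a point): Middle of the slot's mouth at worktop level, in the -y end face of the hot plate; axes parallel to the hot plate's. The slot runs inward along +y, level on the worktop (the worktop is its floor). It is 60 mm wide (the mouth flares to about 68 mm over the first 12 mm), 13 mm high and 126 mm deep.
- spill_tray: Loose flat tray, 0.25 kg nominal. Aluminium pan 56 mm wide (x), 120 long (y), 10 high over its 4 mm wide rim (floor 6 thick). Origin: centre of the pan's underside; nose at +y. At its -y end a white upright face plate (74 wide, 5 thick, 24 high) stops against the hot plate when the tray is home, nose 120 mm inside the mouth. Starts flat, right of the hot plate, nose roughly toward it.
- tray_grip: Upright black fin fixed to the tray outside its face plate: 12 mm thick along tray x (16 mm at the bead on top, which is look only), 47 mm long along tray y (from 64 to 111 mm behind the tray's origin), from 6 to 32 mm above the tray's underside. Same origin and axes as spill_tray.
- tray_nose (a point): Middle of the nose's lower edge: 60 mm along +y from the tray's origin.
- grip_point (a point): Where to pinch the grip, across its 12 mm: 92 mm along -y from the tray's origin and 20 mm above its underside.
- key_round (a joint): Travel (m) of the round key, 27 mm across: 0 up (its start), 0.0105 latched, 0.0135 bottom stop. Pushing takes up to 6 N; it latches when pressed past 0.0115 and let go, and on its way frees the latched key, which pops up. The three black keys stand in a row along the hot plate's x, 40 mm apart, 83 mm to +y of its origin, in any order; up, their tops are 72 mm above the worktop.
- key_bar (a joint): The same for the narrow bar key (12 x 36 mm, long side along the hot plate's y). Starts latched down.
- key_square (a joint): The same for the square key (24 x 24 mm). Starts up.
- key_round_top (a point): Centre of the round key's top face; it moves with the key.
- key_bar_top (a point): Centre of the bar key's top face.
- key_square_top (a point): Centre of the square key's top face.
- garlic: Loose garlic bulb, 60 x 57 x 58 mm, front left; origin under its centre.
- tin_beans: Loose low food tin, 75 mm across, 58 mm high, far right; origin under its centre.
- salt_shaker: Loose salt shaker, 44 mm across, 90 mm high, at the back left; origin under its centre.

How it is judged:
By the outcome, as a careful person would: the job done as asked, in the order asked, and still so for the second after the job is handed in, with the robot touching nothing.
It also fails if it takes over 64 s, if anything falls off the work surface, if the arm or the gripper's body presses on something with over 40 N, if the wrist force passes 120 N, or if a joint passes its speed limit or range.

## Working session

There is one attempt and no reset: what is moved stays moved. The work goes in short steps, Python scripts to look and compute and a tool call to move; the robot and the scene stay as the last step left them, time stands still between calls to the robot, and variables do not carry over. Pictures are saved under pics/ and viewed, at most 10 in all, crops included, and the job is handed in when it is done.

Besides the shell and the picture viewer there is one more tool, called after "Call:" as a command line: name --argument value ..., lists and objects as JSON in quotes. arm_command: Moves the arm, as the interface text tells. Its arguments: {"type":"object","properties":{"plan":{"type":"array","items":{"type":"object","properties":{"dp":{"type":"array","items":{"type":"number"}},"spin":{"type":"number"}}}},"grip":{"type":"number"},"newtons":{"type":"number"}},"required":["plan"]}

```bash
mkdir -p pics; ls
python3 - <<'E'
from workcell import manip, viewer, finder
import cv2, numpy as np
o=manip.get_obs(); print({k:np.round(v,3).tolist() for k,v in o.items()})
for c in ("top","side"):
    cv2.imwrite(f"pics/{c}1.png",viewer.camera(c))
    p=viewer.camera_params(c); print(c,{k:np.round(v,3).tolist() for k,v in p.items()})
    for n in ("hot_plate","spill_tray","tray_grip","key_round","key_bar","key_square","garlic","tin_beans","salt_shaker"):
        if c=="side" and n in("garlic","tin_beans","salt_shaker"): continue
        r=finder.find_in(c,n); print(c,n,[(np.round(d["position"],3).tolist(),round(d["score"],2)) for d in r[:2]])
print({k:np.round(v,4).tolist() for k,v in viewer.camera_params("wrist").items()})
print(manip.get_obs()["clock"])
E
```

```text
pics
{'clock': 0.0, 'joint_pos': [1.138, 0.333, -0.065, 1.461, 0.022, 1.35, -0.088], 'joint_velocities': [0.001, 0.0, 0.001, 0.001, -0.001, 0.0, 0.0], 'tau': [0.001, -62.546, 0.05, -39.16, 0.016, 0.01, -0.0], 'position': [0.249, -0.573, 0.404], 'ee_rot': [0.979, 0.203, -0.0, -0.001], 'ft_force': [0.898, 0.395, 0.188], 'torque': [-0.015, 0.048, -0.019], 'grasp_force': 0.0, 'grip_width': 0.997}
top {'vertical_fov': 52.083, 'cx': 315.246, 'cy': 197.581, 'R': [[-0.057, -0.998, 0.005], [-0.977, 0.055, -0.204], [0.204, -0.016, -0.979]], 't': [0.01, 0.551, 1.324]}
top hot_plate [([0.508, 0.047, 0.059], 0.82)]
top spill_tray [([0.472, -0.272, 0.01], 0.69)]
top tray_grip [([0.484, -0.347, 0.029], 0.6)]
top key_round [([0.548, 0.139, 0.07], 0.5)]
top key_bar []
top key_square [([0.51, 0.135, 0.076], 0.61), ([0.613, 0.363, 0.072], 0.46)]
top garlic [([0.413, 0.343, 0.039], 0.67)]
top tin_beans [([0.625, -0.375, 0.057], 0.65)]
top salt_shaker [([0.612, 0.368, 0.07], 0.64)]
side {'vertical_fov': 44.943, 'cx': 325.204, 'cy': 197.0, 'R': [[-0.998, -0.056, -0.019], [-0.014, 0.541, -0.841], [0.058, -0.839, -0.541]], 't': [0.521, 0.054, 1.229]}
side hot_plate [([0.508, 0.106, 0.059], 0.94)]
side spill_tray [([0.474, -0.281, 0.012], 0.67), ([0.608, 0.38, 0.056], 0.15)]
side tray_grip [([0.482, -0.343, 0.03], 0.51), ([0.546, 0.15, 0.076], 0.43)]
side key_round []
side key_bar [([0.465, 0.14, 0.061], 0.5)]
side key_square [([0.504, 0.149, 0.078], 0.67)]
{'vertical_fov': 65.7065, 'cx': 314.9782, 'cy': 197.7582, 'T_tool_cam': [[-0.0002, -0.9457, -0.325, 0.0832], [1.0, -0.0003, 0.0003, 0.0001], [-0.0004, -0.325, 0.9457, 0.0302], [0.0, 0.0, 0.0, 1.0]]}
0.85
```

View pics/top1.png

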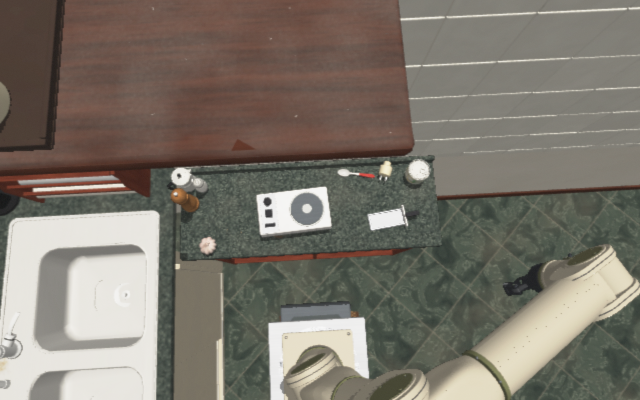

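View pics/side1.png

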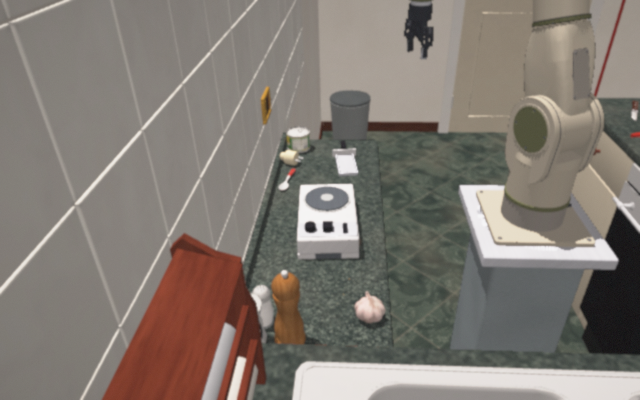

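Top view: hot plate at pixels (257-330, 187-237), with the tray at (387, 219) and its fin toward (408, 213). The side view shows three keys at (310-345, 227), in the order bar, square, round with rising x. A few extra loose items stand at the back. I'll write a planner that prints the rows, then move to look over the tray.

```bash
cat > h.py <<'E'
from workcell import manip, viewer, finder
import numpy as np, cv2
from scipy.spatial.transform import Rotation as Rot
def pose():
    o=manip.get_obs(); R=Rot.from_quat(o["ee_rot"]).as_matrix()
    return np.array(o["position"]),R,np.arctan2(R[1,0],R[0,0]),o
def plan(tgt,yaw,p=None,y=None,step=45):
    """rows (tool mm, spin) from current pose to tgt, tool down, world yaw of tool x"""
    if p is None: p,_,y,_=pose()
    p=np.array(p)*1e3; t=np.array(tgt)*1e3; rows=[]
    n=int(max(np.ceil(np.linalg.norm(t-p)/step),np.ceil(abs(yaw-y)/.145),1))
    for i in range(n):
        k=n-i; ds=round(-(yaw-y)/k,3); d=(t-p)/k
        M=np.array([[np.cos(y),np.sin(y),0],[np.sin(y),-np.cos(y),0],[0,0,-1]])
        dp=np.round(M.T@d,1 if step<20 else 0); p=p+M@dp; y-=ds
        rows.append({"dp":dp.tolist(),"spin":ds})
    for i in range(0,n,5): print(str(rows[i:i+5]).replace("'",'"'))
    print("end",p.round(1),round(y,3)); return p/1e3,y
def shot(name=None):
    p,R,y,o=pose(); im=viewer.camera("wrist")
    if name: cv2.imwrite(f"pics/{name}.png",im)
    return im,p,R
def ray(uv,p,R):
    c=viewer.camera_params("wrist"); f=200/np.tan(np.radians(c["vertical_fov"]/2))
    d=np.array([uv[0]-c["cx"],uv[1]-c["cy"]]); r=np.hypot(*d); a=r/f
    v=np.array([*(d/max(r,1e-9)*np.sin(a)),np.cos(a)]); T=np.array(c["T_tool_cam"])
    return p+R@T[:3,3], R@T[:3,:3]@v
def at_z(uv,z,p,R):
    o,d=ray(uv,p,R); return o+d*(z-o[2])/d[2]
E
python3 -c "
from h import *
plan([.478,-.26,.38],1.68)"
```

```text
[{"dp": [37.0, -22.0, 3.0], "spin": np.float64(-0.141)}, {"dp": [40.0, -16.0, 3.0], "spin": np.float64(-0.141)}, {"dp": [42.0, -11.0, 3.0], "spin": np.float64(-0.141)}, {"dp": [43.0, -5.0, 3.0], "spin": np.float64(-0.141)}, {"dp": [43.0, 2.0, 3.0], "spin": np.float64(-0.141)}]
[{"dp": [42.0, 8.0, 2.0], "spin": np.float64(-0.141)}, {"dp": [41.0, 13.0, 3.0], "spin": np.float64(-0.141)}, {"dp": [39.0, 19.0, 2.0], "spin": np.float64(-0.142)}, {"dp": [35.0, 24.0, 3.0], "spin": np.float64(-0.141)}]
end [ 477.6 -260.4  379.8] 1.68
```

Call:
arm_command --plan '[{"dp": [37, -22, 3], "spin": -0.141}, {"dp": [40, -16, 3], "spin": -0.141}, {"dp": [42, -11, 3], "spin": -0.141}, {"dp": [43, -5, 3], "spin": -0.141}, {"dp": [43, 2, 3], "spin": -0.141}]'

```text
clock: 1.35
position: [0.377, -0.3973, 0.3898]
ee_rot: [0.847, 0.531, -0.0, 0.0]
ft_force: [0.2, -1.2, -0.3]
grip_width: 0.999
grasp_force: 0.0
```

Call:
arm_command --plan '[{"dp": [42, 8, 2], "spin": -0.141}, {"dp": [41, 13, 3], "spin": -0.141}, {"dp": [39, 19, 2], "spin": -0.142}, {"dp": [35, 24, 3], "spin": -0.141}, {"dp": [0, 0, 0], "spin": 0}]'

```text
clock: 1.85
position: [0.4807, -0.2545, 0.3798]
ee_rot: [0.663, 0.749, 0.001, -0.0]
ft_force: [0.3, 0.0, 0.2]
grip_width: 0.996
grasp_force: 0.0
```

Run:
```python
from h import *
im,p,R=shot("w1"); print(p,np.arctan2(R[1,0],R[0,0]),R[2])
for n in ("hot_plate","spill_tray","tray_grip"):
    print(n,[(np.round(d["position"],4).tolist(),round(d["score"],2)) for d in finder.find_in("wrist",n)[:2]])
```

```text
[ 0.4807054  -0.25454219  0.37977399] 1.6932424454290609 [ 0.00194732  0.00188828 -0.99999632]
hot_plate [([0.5523, -0.0599, 0.0333], 0.77)]
spill_tray [([0.4732, -0.2716, 0.0054], 0.94)]
tray_grip [([0.4838, -0.3405, 0.0332], 0.79)]
```

View pics/w1.png

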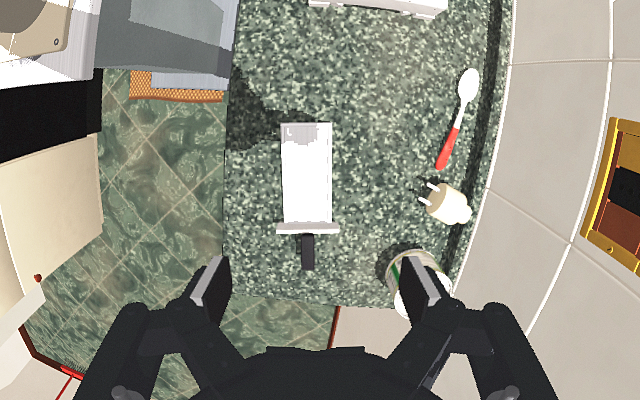

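Wrist view: the tray's nose corners are near (281,124) and (330,122), its face plate is at row 229 and the fin is at (307,250). The hot plate's end is at the top edge (308-448, 0-16). Next I'll compute the tray pose and plan a look at the slot.

Run:
```python
from h import *
im=cv2.imread("pics/w1.png"); p,R,y,o=pose()
for uv,z in [((281,124),.01),((330.5,122),.01),((282,219),.01),((332.5,218),.01),((307.5,268),.032),((307.5,240),.032)]: print(uv,at_z(uv,z,p,R).round(4))
# white edges on rows across pan
g=im.min(2)
for r in (150,170,190,205):
    row=g[r,255:360].astype(float); d=np.diff(row); 
    L=255+np.argmax(d)+.5; Rr=255+np.argmin(d)+.5
    a,b=at_z((L+.5,r),.01,p,R),at_z((Rr+.5,r),.01,p,R); print(r,L,Rr,a.round(4),b.round(4),((a+b)/2).round(4),np.linalg.norm(a-b).round(4))
plan([.495,-.13,.36],1.65)
```

```text
(281, 124) [ 0.4337 -0.2138  0.01  ]
(330.5, 122) [ 0.4873 -0.2062  0.01  ]
(282, 219) [ 0.4435 -0.3256  0.01  ]
(332.5, 218) [ 0.5032 -0.3178  0.01  ]
(307.5, 268) [ 0.4795 -0.3767  0.032 ]
(307.5, 240) [ 0.4759 -0.339   0.032 ]
150 280.5 331.5 [ 0.4362 -0.2429  0.01  ] [ 0.4926 -0.237   0.01  ] [ 0.4644 -0.24    0.01  ] 0.0567
170 281.5 331.5 [ 0.4391 -0.2657  0.01  ] [ 0.4954 -0.2598  0.01  ] [ 0.4672 -0.2628  0.01  ] 0.0565
190 282.5 331.5 [ 0.4421 -0.2893  0.01  ] [ 0.4982 -0.2833  0.01  ] [ 0.4702 -0.2863  0.01  ] 0.0565
205 282.5 331.5 [ 0.4434 -0.3077  0.01  ] [ 0.5005 -0.3016  0.01  ] [ 0.472  -0.3046  0.01  ] 0.0574
[{"dp": [43.0, 11.0, 7.0], "spin": np.float64(0.009)}, {"dp": [43.0, 10.0, 6.0], "spin": np.float64(0.009)}, {"dp": [43.0, 10.0, 7.0], "spin": np.float64(0.009)}]
end [ 495.3 -130.1  359.7] 1.65
```

Call:
arm_command --plan '[{"dp": [43, 11, 7], "spin": 0.01}, {"dp": [43, 10, 6], "spin": 0.01}, {"dp": [43, 10, 7], "spin": 0.01}, {"dp": [0, 0, 0], "spin": 0}, {"dp": [0, 0, 0], "spin": 0}]'

```text
clock: 2.55
position: [0.4955, -0.1295, 0.3598]
ee_rot: [0.679, 0.734, -0.0, 0.0]
ft_force: [-0.2, -0.5, -0.1]
grip_width: 1.0
grasp_force: 0.0
```

Run:
```python
from h import *
im,p,R=shot("w2"); print(p,np.arctan2(R[1,0],R[0,0]),R[2])
np.savez("w2.npz",p=p,R=R)
for n in ("hot_plate","key_round","key_bar","key_square"):
    print(n,[(np.round(d["position"],4).tolist(),round(d["score"],2)) for d in finder.find_in("wrist",n)[:2]])
```

```text
[ 0.49546182 -0.12952557  0.3598069 ] 1.6492200003492319 [-7.05503284e-04 -1.09529142e-04 -9.99999745e-01]
hot_plate [([0.5149, -0.0116, 0.0585], 0.68)]
key_round []
key_bar []
key_square []
```

View pics/w2.png

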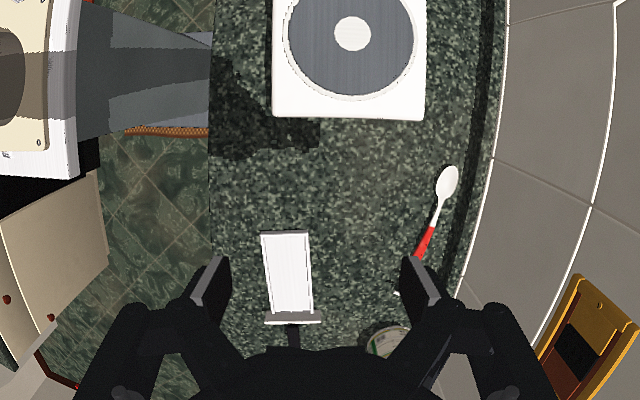

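Wrist view 2: the hot plate's end edge runs from (273,117) to (423,121) on its top rim, and the disc hub is at (352,34). The tray nose runs from (261,233) to (307,231).

Run:
```python
from h import *
im=cv2.imread("pics/w2.png"); z=np.load("w2.npz"); p,R=z["p"],z["R"]
g=im.min(2).astype(float)
pts=[]
for c in range(285,415,10):
    d=np.diff(g[105:135,c]); r=105+np.argmin(d)+.5; pts.append(at_z((c,r+.0),.055,p,R)[:2])
pts=np.array(pts); k=np.polyfit(pts[:,0],pts[:,1],1); print("end slope",k, "res",np.abs(np.polyval(k,pts[:,0])-pts[:,1]).max())
L=[];Rr=[]
for r in range(30,115,12):
    row=np.diff(g[r,250:300]);L.append(at_z((250+np.argmax(row)+.5,r),.055,p,R)[:2])
    row=np.diff(g[r,400:450]);Rr.append(at_z((400+np.argmin(row)+.5,r),.055,p,R)[:2])
L=np.array(L);Rr=np.array(Rr);print(L.round(4).tolist(),Rr.round(4).tolist())
print("hub",at_z((352,34),.061,p,R))
```

```text
end slope [ 0.0682439  -0.09895407] res 0.0004965314681556893
[[0.4461, 0.01], [0.447, -0.0011], [0.4478, -0.012], [0.4486, -0.0229], [0.4494, -0.0336], [0.4501, -0.0443], [0.4507, -0.055], [0.4514, -0.0657]] [[0.5833, 0.0264], [0.5842, 0.0149], [0.5851, 0.0035], [0.5851, -0.0079], [0.5862, -0.019], [0.5864, -0.0301], [0.5877, -0.0411], [0.5882, -0.0523]]
hub [0.51542096 0.01016264 0.061     ]
```

```bash
python3 -c "
from h import *
plan([.4687,-.2795,.20],1.688)"
```

```text
[{"dp": [-29.0, -8.0, 32.0], "spin": np.float64(-0.008)}, {"dp": [-29.0, -8.0, 32.0], "spin": np.float64(-0.008)}, {"dp": [-29.0, -8.0, 32.0], "spin": np.float64(-0.008)}, {"dp": [-29.0, -8.0, 32.0], "spin": np.float64(-0.008)}, {"dp": [-30.0, -8.0, 32.0], "spin": np.float64(-0.009)}]
end [ 469.1 -279.6  199.8] 1.688
```

Call:
arm_command --plan '[{"dp": [-29, -8, 32], "spin": -0.008}, {"dp": [-29, -8, 32], "spin": -0.008}, {"dp": [-29, -8, 32], "spin": -0.008}, {"dp": [-29, -8, 32], "spin": -0.008}, {"dp": [-30, -8, 32], "spin": -0.009}]' --grip -0.6 --newtons 40

```text
clock: 3.3
position: [0.469, -0.2801, 0.1986]
ee_rot: [0.664, 0.748, -0.0, 0.0]
ft_force: [1.1, -0.3, 0.8]
grip_width: 0.798
grasp_force: 0.0
```

Call:
arm_command --plan '[{"dp": [0, 0, 0], "spin": 0}, {"dp": [0, 0, 0], "spin": 0}, {"dp": [0, 0, 0], "spin": 0}]'

```text
clock: 3.6
position: [0.4703, -0.2778, 0.2005]
ee_rot: [0.663, 0.748, 0.0, 0.001]
ft_force: [1.4, 0.6, 0.4]
grip_width: 0.798
grasp_force: 0.0
```

Run:
```python
from h import *
im,p,R=shot("w3"); print(p,np.arctan2(R[1,0],R[0,0]))
```

```text
[ 0.47027901 -0.27781672  0.20047543] 1.6910268467539231
```

View pics/w3.png

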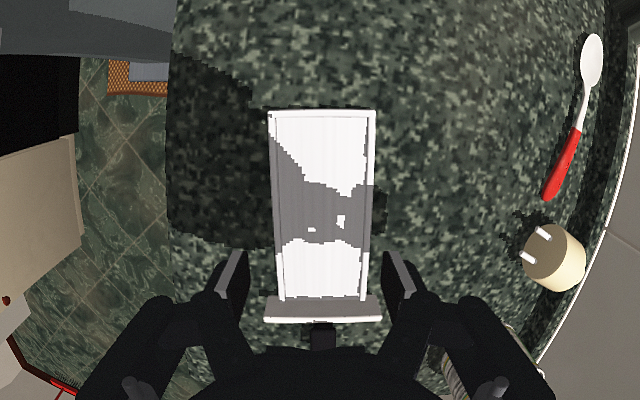

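Wrist view 3: the tray sits between the fingers, with nose corners at (268,111) and (375,110). The finger pads are at columns 246 and 384.

Run:
```python
from h import *
p,R,y,o=pose()
A=[at_z(u,.01,p,R) for u in ((268,111),(375.5,110.5),(273.5,295),(371.5,295))]
for a in A: print(a.round(4), (R.T@(a-p)*1e3).round(1))
```

```text
[ 0.4372 -0.2057  0.01  ] [ 75.5 -24.6 190.6]
[ 0.4924 -0.1985  0.01  ] [ 76.   31.  190.7]
[ 0.4485 -0.3185  0.01  ] [-37.8 -27.  190.7]
[ 0.5112 -0.3113  0.01  ] [-38.2  36.2 190.8]
```

Call:
arm_command --plan '[{"dp": [0, 3.5, 10], "spin": 0}, {"dp": [0, 0, 10], "spin": 0}, {"dp": [0, 0, 5], "spin": 0}, {"dp": [0, 0, 0], "spin": 0}, {"dp": [0, 0, 0], "spin": 0}]'

```text
clock: 4.15
position: [0.4732, -0.2776, 0.1746]
ee_rot: [0.663, 0.748, -0.0, -0.0]
ft_force: [0.2, 0.9, -0.0]
grip_width: 0.801
grasp_force: 0.0
```

Call:
arm_command --plan '[{"dp": [0, 0, 2], "spin": 0}, {"dp": [0, 0, 0], "spin": 0}, {"dp": [0, 0, 0], "spin": 0}]'

```text
clock: 4.45
position: [0.4733, -0.2777, 0.1729]
ee_rot: [0.663, 0.748, -0.0, 0.0]
ft_force: [0.1, -0.8, 0.6]
grip_width: 0.801
grasp_force: 0.0
```

Call:
arm_command --plan '[{"dp": [0, 0, 1.5], "spin": 0}, {"dp": [0, 0, 0], "spin": 0}, {"dp": [0, 0, 0], "spin": 0}]'

```text
clock: 4.75
position: [0.4732, -0.2777, 0.1712]
ee_rot: [0.663, 0.748, -0.0, 0.0]
ft_force: [-0.6, 0.1, -0.5]
grip_width: 0.803
grasp_force: 0.0
```

Call:
arm_command --plan '[{"dp": [0, 0, 1.5], "spin": 0}, {"dp": [0, 0, 0], "spin": 0}, {"dp": [0, 0, 0], "spin": 0}, {"dp": [0, 0, 0], "spin": 0}, {"dp": [0, 0, 0], "spin": 0}]' --grip -0.2

```text
clock: 5.25
position: [0.4734, -0.2777, 0.1701]
ee_rot: [0.663, 0.748, 0.0, 0.0]
ft_force: [-1.2, 1.2, 4.8]
grip_width: 0.644
grasp_force: 42.1
```

Call:
arm_command --plan '[{"dp": [0, 0, 0], "spin": 0}, {"dp": [0, 0, 0], "spin": 0}, {"dp": [0, 0, 0], "spin": 0}]' --grip 0.2

```text
clock: 5.55
position: [0.4734, -0.2777, 0.1701]
ee_rot: [0.663, 0.748, 0.0, 0.0]
ft_force: [-1.1, 0.9, 3.5]
grip_width: 0.639
grasp_force: 42.1
```

Call:
arm_command --plan '[{"dp": [0, 0, -8], "spin": 0}, {"dp": [0, 0, -12], "spin": 0}, {"dp": [0, 0, -10], "spin": 0}, {"dp": [0, 0, 0], "spin": 0}]' --newtons 60

```text
clock: 5.95
position: [0.4738, -0.278, 0.2017]
ee_rot: [0.663, 0.748, 0.0, 0.001]
ft_force: [1.6, 0.2, -1.7]
grip_width: 0.637
grasp_force: 65.2
```

```bash
python3 -c "
from h import *
plan([.5265,-.1585,.20],1.639,step=30)"
```

```text
[{"dp": [22.0, 13.0, 0.0], "spin": np.float64(0.01)}, {"dp": [23.0, 13.0, 0.0], "spin": np.float64(0.01)}, {"dp": [23.0, 13.0, 1.0], "spin": np.float64(0.011)}, {"dp": [23.0, 13.0, 0.0], "spin": np.float64(0.01)}, {"dp": [23.0, 12.0, 1.0], "spin": np.float64(0.011)}]
end [ 526.2 -158.2  199.7] 1.639
```

Call:
arm_command --plan '[{"dp": [22, 13, 0], "spin": 0.01}, {"dp": [23, 13, 0], "spin": 0.01}, {"dp": [23, 13, 1], "spin": 0.011}, {"dp": [23, 13, 0], "spin": 0.01}, {"dp": [23, 12, 1], "spin": 0.011}]'

```text
clock: 6.45
position: [0.5259, -0.1569, 0.1977]
ee_rot: [0.683, 0.731, 0.0, 0.0]
ft_force: [0.5, -0.5, -1.3]
grip_width: 0.632
grasp_force: 65.1
```

Call:
arm_command --plan '[{"dp": [0, 0, 0], "spin": 0}, {"dp": [0, 0, 0], "spin": 0}, {"dp": [0, 0, 0], "spin": 0}]'

```text
clock: 6.75
position: [0.5252, -0.1589, 0.1976]
ee_rot: [0.683, 0.73, -0.0, 0.0]
ft_force: [-0.3, -0.4, -2.3]
grip_width: 0.634
grasp_force: 65.1
```

Run:
```python
from h import *
im,p,R=shot("w4"); print(p,np.arctan2(R[1,0],R[0,0])); np.savez("w4.npz",p=p,R=R)
```

```text
[ 0.52518164 -0.15892062  0.19757675] 1.6376802589831432
```

View pics/w4.png

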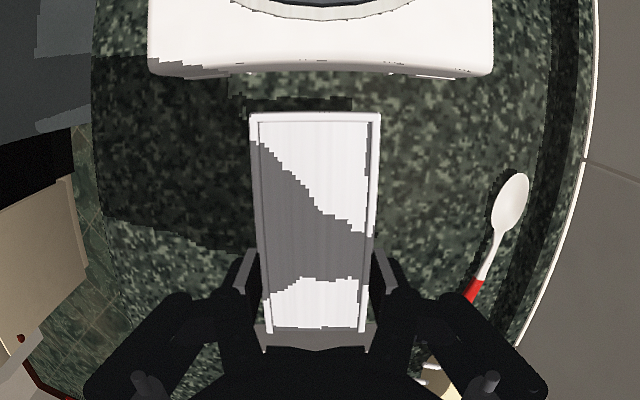

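Wrist view 4: the tray is held level, with nose corners at (250,114) and (381,114). The hot plate's end face is at rows 55-78, so I'll zoom in on it.

Run:
```python
import cv2
im=cv2.imread("pics/w4.png")[30:130,140:500]
cv2.imwrite("pics/w4z.png",cv2.resize(im,None,fx=2.2,fy=4,interpolation=cv2.INTER_CUBIC))
from h import *
z=np.load("w4.npz");p,R=z["p"],z["R"]
for u in ((250,114),(381,114)): a=at_z(u,.0375,p,R);print(a.round(4),(R.T@(a-p)*1e3).round(1))
```

```text
[ 0.4924 -0.0851  0.0375] [ 76.  -27.6 160. ]
[ 0.5474 -0.0814  0.0375] [ 76.   27.5 160. ]
```

View pics/w4z.png

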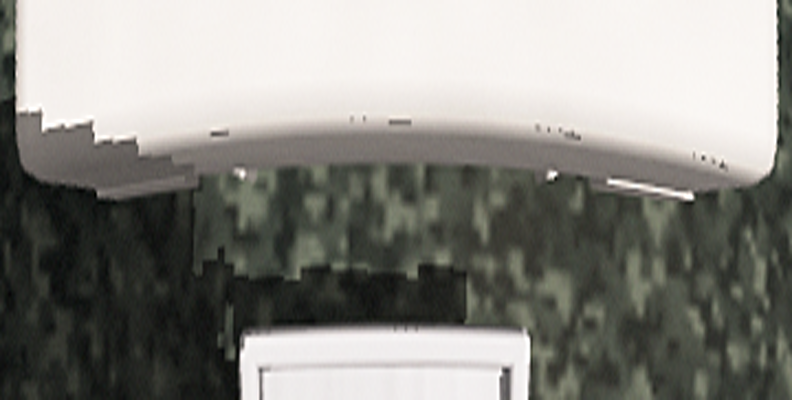

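The zoom shows the slot's mouth corners as white specks at full-image pixels (249,73) and (391,74).

Run:
```python
from h import *
z=np.load("w4.npz");p,R=z["p"],z["R"]
for zz in (0,.013):
    A=[at_z(u,zz,p,R) for u in ((249.1,73.25),(391.4,73.75))]
    m=(A[0]+A[1])/2; print(zz,A[0].round(4),A[1].round(4),m.round(4),np.linalg.norm(A[0]-A[1]).round(4),(R.T@(m-p)*1e3).round(1))
for u in ((148.2,50),(493.6,50)): a=at_z(u,.05,p,R); print(a.round(4),(R.T@(a-p)*1e3).round(1))
```

```text
0 [ 0.4831 -0.0654  0.    ] [ 0.5593 -0.0602  0.    ] [ 0.5212 -0.0628  0.    ] 0.0763 [ 96.3   2.6 197.5]
0.013 [ 0.486  -0.0662  0.013 ] [ 0.5562 -0.0614  0.013 ] [ 0.5211 -0.0638  0.013 ] 0.0704 [ 95.3   2.4 184.5]
[ 0.45   -0.0572  0.05  ] [106.6 -68.2 147.5]
[ 0.5912 -0.0469  0.05  ] [107.5  73.4 147.5]
```

Call:
arm_command --plan '[{"dp": [0, 2.5, 10], "spin": 0}, {"dp": [0, 0, 10], "spin": 0}, {"dp": [0, 0, 6], "spin": 0}, {"dp": [0, 0, 0], "spin": 0}, {"dp": [0, 0, 0], "spin": 0}]'

```text
clock: 7.3
position: [0.5279, -0.1577, 0.1711]
ee_rot: [0.683, 0.731, -0.0, -0.0]
ft_force: [-0.6, -0.5, -3.2]
grip_width: 0.635
grasp_force: 65.1
```

Call:
arm_command --plan '[{"dp": [8, 0, 0.5], "spin": 0}, {"dp": [8, 0, 0], "spin": 0}, {"dp": [6, 0, 0], "spin": 0}, {"dp": [5, 0, 0], "spin": 0}, {"dp": [5, 0, 0], "spin": 0}]'

```text
clock: 7.8
position: [0.5259, -0.1252, 0.1713]
ee_rot: [0.683, 0.731, 0.0, 0.0]
ft_force: [-0.6, 0.8, -2.5]
grip_width: 0.635
grasp_force: 65.1
```

Call:
arm_command --plan '[{"dp": [5, 0, 0], "spin": 0}, {"dp": [5, 0, 0], "spin": 0}, {"dp": [4, 0, 0], "spin": 0}, {"dp": [0, 0, 0.8], "spin": 0}, {"dp": [0, 0, 0], "spin": 0}]'

```text
clock: 8.3
position: [0.525, -0.1118, 0.1704]
ee_rot: [0.683, 0.731, 0.0, 0.0]
ft_force: [-0.4, -0.0, -2.1]
grip_width: 0.636
grasp_force: 65.1
```

Call:
arm_command --plan '[{"dp": [0, 0, 0.7], "spin": 0}, {"dp": [0, 0, 0], "spin": 0}, {"dp": [0, 0, 0], "spin": 0}]'

```text
clock: 8.6
position: [0.5251, -0.1118, 0.1703]
ee_rot: [0.683, 0.731, -0.0, 0.0]
ft_force: [-4.7, 1.8, 8.3]
grip_width: 0.634
grasp_force: 66.2
```

Call:
arm_command --plan '[{"dp": [0, 0, 0], "spin": 0}, {"dp": [0, 0, 0], "spin": 0}, {"dp": [0, 0, 0], "spin": 0}, {"dp": [0, 0, 0], "spin": 0}]' --grip -0.65 --newtons 40

```text
clock: 9.0
position: [0.525, -0.112, 0.1697]
ee_rot: [0.683, 0.731, -0.0, 0.0]
ft_force: [-0.4, -0.4, 0.3]
grip_width: 0.826
grasp_force: 0.0
```

Call:
arm_command --plan '[{"dp": [0, 0, -10], "spin": 0}, {"dp": [0, 0, -20], "spin": 0}, {"dp": [0, 0, -30], "spin": 0}, {"dp": [-10, 0, -20], "spin": 0}, {"dp": [-15, 0, 0], "spin": 0}]'

```text
clock: 9.5
position: [0.5279, -0.1364, 0.2534]
ee_rot: [0.682, 0.731, 0.001, 0.002]
ft_force: [-0.1, -1.1, -0.3]
grip_width: 0.824
grasp_force: 0.0
```

Call:
arm_command --plan '[{"dp": [-25, 0, 0], "spin": 0}, {"dp": [-26, 0, 0], "spin": 0}, {"dp": [0, 0, 0], "spin": 0}, {"dp": [0, 0, 0], "spin": 0}]'

```text
clock: 9.9
position: [0.5298, -0.1884, 0.2493]
ee_rot: [0.683, 0.73, -0.0, -0.0]
ft_force: [-0.4, 0.9, 0.8]
grip_width: 0.828
grasp_force: 0.0
```

Run:
```python
from h import *
im,p,R=shot("w5"); print(p,np.arctan2(R[1,0],R[0,0])); np.savez("w5.npz",p=p,R=R)
for n in ("spill_tray","tray_grip"):
    print(n,[(np.round(d["position"],4).tolist(),round(d["score"],2),(R.T@(np.array(d["position"])-p)*1e3).round(1)) for d in finder.find_in("wrist",n)[:2]])
```

```text
[ 0.52979536 -0.18838412  0.24925277] 1.6371522647874774
spill_tray [([0.5276, -0.1245, 0.0012], 0.58, array([ 63.8,   2.2, 248.1]))]
tray_grip [([0.5299, -0.1766, 0.0341], 0.66, array([ 11.7,   1. , 215.2])), ([0.524, -0.0624, 0.0563], 0.18, array([126. ,   2.7, 193. ]))]
```

View pics/w5.png

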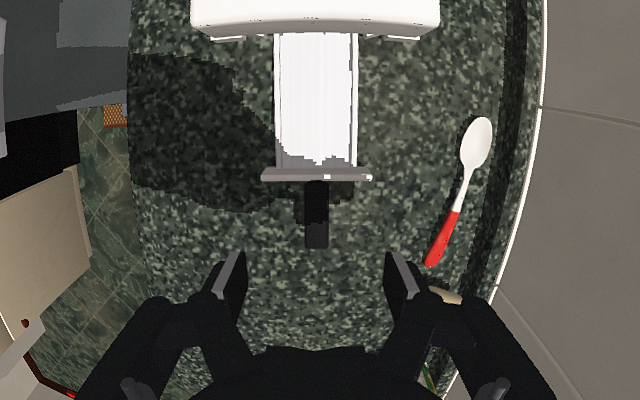

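Wrist view 5: the tray nose is in the slot. The fin runs from (317,180) to (317,248), and the spoon handle's tip is at (430,262).

Run:
```python
from h import *
z=np.load("w5.npz");p,R=z["p"],z["R"]
for u,zz in (((305,247),.032),((329,247),.032),((317,182),.032),((430,264),.0),((262,178),.024),((372,177),.024),((275,100),.01),((357,100),.01)):
    a=at_z(u,zz,p,R);print(u,a.round(4),(R.T@(a-p)*1e3).round(1))
```

```text
(305, 247) [ 0.5235 -0.2051  0.032 ] [-16.4  -7.2 217.3]
(329, 247) [ 0.5399 -0.204   0.032 ] [-16.4   9.2 217.2]
(317, 182) [ 0.5286 -0.1587  0.032 ] [ 29.6   0.9 217.3]
(430, 264) [ 0.6318 -0.2339  0.    ] [-52.3  98.9 249.2]
(262, 178) [ 0.4924 -0.1606  0.024 ] [ 30.1 -35.3 225.3]
(372, 177) [ 0.5647 -0.1551  0.024 ] [ 30.8  37.2 225.2]
(275, 100) [ 0.4972 -0.1097  0.01  ] [ 80.5 -27.1 239.3]
(357, 100) [ 0.5519 -0.1061  0.01  ] [ 80.6  27.6 239.3]
```

Call:
arm_command --plan '[{"dp": [3, 0.8, 20], "spin": 0}, {"dp": [0, 0, 20], "spin": 0}, {"dp": [0, 0, 18], "spin": 0}, {"dp": [0, 0, 13], "spin": 0}, {"dp": [0, 0, 0], "spin": 0}]' --grip -0.05

```text
clock: 10.55
position: [0.5301, -0.1838, 0.1771]
ee_rot: [0.682, 0.731, -0.0, -0.001]
ft_force: [-0.8, -1.0, 0.1]
grip_width: 0.523
grasp_force: 0.0
```

Call:
arm_command --plan '[{"dp": [0, 0, 0], "spin": 0}, {"dp": [0, 0, 0], "spin": 0}, {"dp": [0, 0, 0], "spin": 0}, {"dp": [0, 0, 0], "spin": 0}, {"dp": [0, 0, 0], "spin": 0}]' --grip 0.9

```text
clock: 11.05
position: [0.5311, -0.1847, 0.1798]
ee_rot: [0.683, 0.731, 0.0, 0.001]
ft_force: [-2.2, 0.3, 7.1]
grip_width: 0.131
grasp_force: 43.3
```

Call:
arm_command --plan '[{"dp": [0, 0, 0], "spin": 0}, {"dp": [0, 0, 0], "spin": 0}, {"dp": [0, 0, 0], "spin": 0}]'

```text
clock: 11.35
position: [0.5311, -0.1847, 0.1798]
ee_rot: [0.683, 0.731, 0.0, 0.001]
ft_force: [-1.9, 0.4, 6.4]
grip_width: 0.13
grasp_force: 43.3
```

Call:
arm_command --plan '[{"dp": [5, 0, -1.2], "spin": 0}, {"dp": [10, 0, 0], "spin": 0}, {"dp": [10, 0, 0], "spin": 0}, {"dp": [10, 0, 0], "spin": 0}, {"dp": [5, 0, 0], "spin": 0}]'

```text
clock: 11.85
position: [0.5279, -0.1429, 0.1799]
ee_rot: [0.682, 0.731, 0.0, -0.0]
ft_force: [1.0, -0.8, -1.2]
grip_width: 0.134
grasp_force: 42.2
```

Call:
arm_command --plan '[{"dp": [10, 0, 0], "spin": 0}, {"dp": [10, 0, 0], "spin": 0}, {"dp": [10, 0, 0], "spin": 0}, {"dp": [5, 0, 0], "spin": 0}, {"dp": [4, 0, 0], "spin": 0}]'

```text
clock: 12.35
position: [0.5253, -0.1051, 0.1799]
ee_rot: [0.682, 0.731, -0.0, 0.0]
ft_force: [0.2, -0.9, -1.0]
grip_width: 0.134
grasp_force: 42.2
```

Moving freely. About 10 mm should be left, so I'll creep forward until it stops.

Call:
arm_command --plan '[{"dp": [3, 0, 0], "spin": 0}, {"dp": [3, 0, 0], "spin": 0}, {"dp": [2, 0, 0], "spin": 0}, {"dp": [1, 0, 0], "spin": 0}, {"dp": [0, 0, 0], "spin": 0}]'

```text
clock: 12.85
position: [0.5248, -0.0967, 0.1799]
ee_rot: [0.683, 0.731, 0.0, 0.0]
ft_force: [-0.6, 0.4, -2.3]
grip_width: 0.132
grasp_force: 42.2
```

Call:
arm_command --plan '[{"dp": [1, 0, 0], "spin": 0}, {"dp": [1, 0, 0], "spin": 0}, {"dp": [0, 0, 0], "spin": 0}]'

```text
clock: 13.15
position: [0.5246, -0.0947, 0.1799]
ee_rot: [0.683, 0.731, 0.0, 0.0]
ft_force: [0.1, -0.4, -1.8]
grip_width: 0.128
grasp_force: 42.2
```

Call:
arm_command --plan '[{"dp": [1, 0, 0], "spin": 0}, {"dp": [1, 0, 0], "spin": 0}, {"dp": [1, 0, 0], "spin": 0}, {"dp": [0, 0, 0], "spin": 0}]'

```text
clock: 13.55
position: [0.5244, -0.0929, 0.18]
ee_rot: [0.683, 0.73, -0.0, 0.001]
ft_force: [0.3, -6.6, -2.2]
grip_width: 0.131
grasp_force: 42.1
```

Call:
arm_command --plan '[{"dp": [1, 0, 0], "spin": 0}, {"dp": [1, 0, 0], "spin": 0}, {"dp": [0, 0, 0], "spin": 0}]'

```text
clock: 13.85
position: [0.5243, -0.0925, 0.1801]
ee_rot: [0.684, 0.73, -0.001, 0.001]
ft_force: [1.2, -11.4, -3.1]
grip_width: 0.13
grasp_force: 41.9
```

Call:
arm_command --plan '[{"dp": [1, 0, 1], "spin": 0}, {"dp": [1, 0, 0], "spin": 0}, {"dp": [0, 0, 0], "spin": 0}]'

```text
clock: 14.15
position: [0.5243, -0.0921, 0.1798]
ee_rot: [0.684, 0.729, -0.002, 0.002]
ft_force: [-1.0, -18.3, 6.1]
grip_width: 0.126
grasp_force: 43.3
```

Call:
arm_command --plan '[{"dp": [0, 0, 0], "spin": 0}, {"dp": [0, 0, 0], "spin": 0}, {"dp": [0, 0, 0], "spin": 0}, {"dp": [0, 0, 0], "spin": 0}]' --grip 0.2

```text
clock: 14.55
position: [0.5242, -0.0872, 0.1789]
ee_rot: [0.682, 0.731, 0.0, -0.0]
ft_force: [-0.1, -0.3, 0.0]
grip_width: 0.4
grasp_force: 0.0
```

Call:
arm_command --plan '[{"dp": [0, 0, -10], "spin": 0}, {"dp": [0, 0, -30], "spin": 0}, {"dp": [0, 0, -45], "spin": 0}, {"dp": [0, 0, -45], "spin": 0}, {"dp": [20, 0, -40], "spin": 0}]' --grip 0.2

```text
clock: 15.05
position: [0.5226, -0.0697, 0.3519]
ee_rot: [0.684, 0.73, 0.0, 0.001]
ft_force: [1.1, -0.4, -0.4]
grip_width: 0.397
grasp_force: 0.0
```

Run:
```python
from h import *
p,R,y,o=pose(); print(p,y,o["ft_force"])
# bar/round expected row: origin + 83 mm +y
plan([.515,.06,.36],1.639)
```

```text
[ 0.52259723 -0.06966445  0.35185334] 1.635488575803908 [ 1.14577528 -0.39035113 -0.43785823]
[{"dp": [43.0, 0.0, -3.0], "spin": np.float64(-0.001)}, {"dp": [43.0, 0.0, -3.0], "spin": np.float64(-0.001)}, {"dp": [44.0, 1.0, -2.0], "spin": np.float64(-0.002)}]
end [515.1  60.1 359.9] 1.639
```

Call:
arm_command --plan '[{"dp": [43, 0, -3], "spin": 0}, {"dp": [43, 0, -3], "spin": 0}, {"dp": [44, 1, -2], "spin": 0}, {"dp": [0, 0, 0], "spin": 0}, {"dp": [0, 0, 0], "spin": 0}]' --grip 1

```text
clock: 15.55
position: [0.5147, 0.063, 0.3576]
ee_rot: [0.682, 0.732, 0.0, 0.0]
ft_force: [1.3, -1.2, 0.7]
grip_width: 0.001
grasp_force: 0.0
```

Run:
```python
from h import *
im,p,R=shot("w6"); print(p,np.arctan2(R[1,0],R[0,0])); np.savez("w6.npz",p=p,R=R)
for n in ("key_round","key_bar","key_square"):
    print(n,[(np.round(d["position"],4).tolist(),round(d["score"],2),(R.T@(np.array(d["position"])-p)*1e3).round(1)) for d in finder.find_in("wrist",n)[:2]])
```

```text
[0.51468095 0.06304149 0.35758189] 1.6416333377489587
key_round [([0.5413, 0.1466, 0.0738], 0.68, array([ 81.5,  32.3, 283.8]))]
key_bar [([0.4656, 0.1363, 0.0611], 0.83, array([ 76.6, -44. , 296.4]))]
key_square [([0.5082, 0.1413, 0.0707], 0.95, array([ 78.6,  -1.1, 286.9]))]
```

View pics/w6.png

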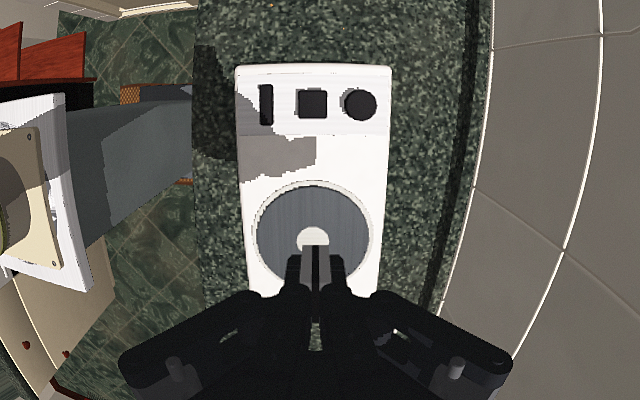

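Wrist view 6: bar key at (266,104) (down), square at (313,104) and round at (360,105).

Run:
```python
from h import *
z=np.load("w6.npz");p,R=z["p"],z["R"]
for u,zz in (((360,105),.072),((313,103.5),.072),((266,104),.0615)):
    a=at_z(u,zz,p,R);print(a.round(4),(R.T@(a-p)*1e3).round(1))
plan([.546,.1425,.26],1.639)
```

```text
[0.5458 0.1413 0.072 ] [ 75.9  36.3 285.6]
[0.5074 0.1393 0.072 ] [ 76.6  -2.1 285.6]
[0.4673 0.1364 0.0615] [ 76.6 -42.3 296. ]
[{"dp": [27.0, 12.0, 32.0], "spin": np.float64(-0.001)}, {"dp": [26.0, 12.0, 32.0], "spin": np.float64(-0.001)}, {"dp": [27.0, 12.0, 33.0], "spin": np.float64(-0.0)}]
end [545.6 142.8 259.9] 1.639
```

Call:
arm_command --plan '[{"dp": [27, 12, 32], "spin": 0}, {"dp": [26, 12, 32], "spin": 0}, {"dp": [25, 12, 33], "spin": 0}, {"dp": [0, 0, 0], "spin": 0}, {"dp": [0, 0, 0], "spin": 0}]'

```text
clock: 16.25
position: [0.5456, 0.1416, 0.2591]
ee_rot: [0.683, 0.731, -0.001, -0.001]
ft_force: [0.3, -0.3, 0.5]
grip_width: -0.001
grasp_force: 0.0
```

Call:
arm_command --plan '[{"dp": [0, 0, 5], "spin": 0}, {"dp": [0, 0, 5], "spin": 0}, {"dp": [0, 0, 4], "spin": 0}, {"dp": [0, 0, 3], "spin": 0}, {"dp": [0, 0, 0], "spin": 0}]'

```text
clock: 16.75
position: [0.5458, 0.1414, 0.2431]
ee_rot: [0.683, 0.73, -0.0, 0.001]
ft_force: [-0.7, -2.6, 3.3]
grip_width: 0.001
grasp_force: 1.6
```

Call:
arm_command --plan '[{"dp": [0, 0, 3], "spin": 0}, {"dp": [0, 0, 3], "spin": 0}, {"dp": [0, 0, 3], "spin": 0}, {"dp": [0, 0, 2], "spin": 0}, {"dp": [0, 0, 0], "spin": 0}]'

```text
clock: 17.25
position: [0.5458, 0.142, 0.2321]
ee_rot: [0.683, 0.731, 0.0, 0.0]
ft_force: [0.9, -3.0, 4.3]
grip_width: 0.002
grasp_force: 2.0
```

Call:
arm_command --plan '[{"dp": [0, 0, 1], "spin": 0}, {"dp": [0, 0, 1], "spin": 0}, {"dp": [0, 0, 0], "spin": 0}]'

```text
clock: 17.55
position: [0.5459, 0.1421, 0.2318]
ee_rot: [0.683, 0.731, -0.0, 0.001]
ft_force: [-7.5, -5.9, 23.3]
grip_width: -0.001
grasp_force: 12.0
```

Bottom stop reached (23 N). I'll lift off and check.

Call:
arm_command --plan '[{"dp": [0, 0, -5], "spin": 0}, {"dp": [0, 0, -15], "spin": 0}, {"dp": [0, 0, -35], "spin": 0}, {"dp": [-30, -10, -35], "spin": 0}, {"dp": [-40, -20, -20], "spin": 0}]'

```text
clock: 18.05
position: [0.5206, 0.0722, 0.3429]
ee_rot: [0.681, 0.732, 0.002, 0.0]
ft_force: [1.0, -1.7, 0.3]
grip_width: 0.002
grasp_force: 0.0
```

Call:
arm_command --plan '[{"dp": [-45, -3, -15], "spin": 0}, {"dp": [-45, 0, -15], "spin": 0}, {"dp": [0, 0, 0], "spin": 0}, {"dp": [0, 0, 0], "spin": 0}]'

```text
clock: 18.45
position: [0.5235, -0.0201, 0.3705]
ee_rot: [0.683, 0.73, 0.0, 0.0]
ft_force: [0.1, 1.0, 0.2]
grip_width: -0.004
grasp_force: 0.0
```

Run:
```python
from h import *
im,p,R=shot("w7"); print(p,np.arctan2(R[1,0],R[0,0])); np.savez("w7.npz",p=p,R=R)
for c in ("wrist","side"):
  if c=="side": s=viewer.camera("side")
  for n in ("key_round","key_bar","key_square","tray_grip"):
    print(c,n,[(np.round(d["position"],4).tolist(),round(d["score"],2)) for d in finder.find_in(c,n)[:1]])
a=cv2.resize(im[0:370,150:480],None,fx=1.2,fy=1.2); b=cv2.resize(s[130:270,270:385],None,fx=3.1,fy=3.1)
H=max(a.shape[0],b.shape[0]); pad=lambda i:cv2.copyMakeBorder(i,0,H-i.shape[0],0,0,cv2.BORDER_CONSTANT)
o=np.hstack([pad(a),pad(b)]); print(o.shape); cv2.imwrite("pics/w7c.png",o)
```

```text
[ 0.52345036 -0.02007109  0.37047177] 1.6370067547372764
wrist key_round [([0.543, 0.1414, 0.0617], 0.79)]
wrist key_bar [([0.4673, 0.1353, 0.0707], 0.66)]
wrist key_square [([0.5079, 0.1389, 0.073], 0.77)]
wrist tray_grip [([0.5239, -0.081, 0.037], 0.55)]
side key_round []
side key_bar [([0.4702, 0.154, 0.0696], 0.44)]
side key_square []
side tray_grip []
(444, 752, 3)
```

View pics/w7c.png

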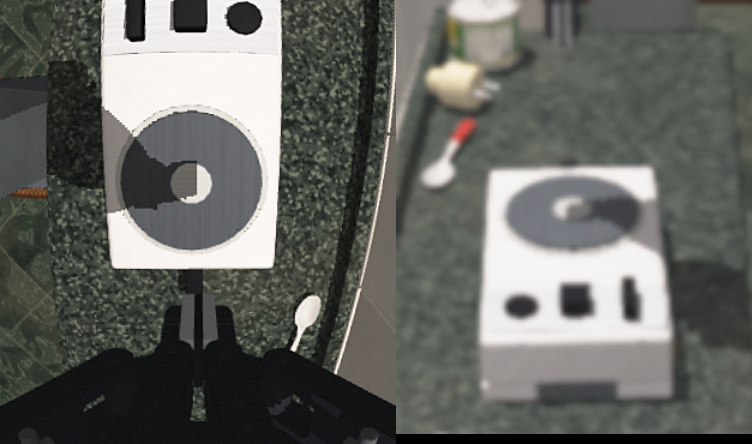

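Keys are right: round down at z 0.062, bar up at 0.071. I'll check the tray position once more, numerically.

Call:
arm_command --plan '[{"dp": [-45, 0, 0], "spin": 0}, {"dp": [-45, 0, 0], "spin": 0}, {"dp": [-40, 0, 0], "spin": 0}, {"dp": [0, 0, 0], "spin": 0}, {"dp": [0, 0, 0], "spin": 0}]'

```text
clock: 19.45
position: [0.5323, -0.15, 0.3697]
ee_rot: [0.683, 0.73, 0.0, -0.0]
ft_force: [0.2, 1.1, -0.9]
grip_width: 0.001
grasp_force: 0.0
```

Run:
```python
from h import *
im,p,R=shot("w8"); print(p)
print([(np.round(d["position"],4).tolist(),round(d["score"],2)) for d in finder.find_in("wrist","tray_grip")[:1]])
c=viewer.camera_params("wrist"); f=200/np.tan(np.radians(c["vertical_fov"]/2)); Ti=np.linalg.inv(np.array(c["T_tool_cam"]))
def px(X):
    v=Ti[:3,:3]@(R.T@(np.array(X)-p))+Ti[:3,3]; r=np.hypot(*v[:2]); a=np.arctan2(r,v[2]); return v[:2]/r*a*f+[c["cx"],c["cy"]]
d=np.array([-.068,.998,0]);m=np.array([.521,-.0638,0]); e=np.array([.998,.068,0])
# predicted at home vs seen: fin end, face-plate top back edge
print("fin end",px(m-.051*d+[0,0,.032]).round(1),"face back",px(m-.005*d+.025*e+[0,0,.024]).round(1))
u=px(m-.03*d+[0,0,.032]); col=int(round(u[0]));print(col)
u2=px(m-.005*d+.025*e+[0,0,.024]).astype(int)
print("fin col",[(r,int(im[r,col].mean())) for r in range(int(u[1])-45,int(u[1])+40,3)])
print("face col",[(r,int(im[r,u2[0]].mean())) for r in range(u2[1]-25,u2[1]+25,2)])
```

```text
[ 0.53226365 -0.15004508  0.36965072]
[([0.525, -0.0926, 0.035], 0.63)]
fin end [310.2 143.1] face back [335.1  97.2]
310
fin col [(77, 254), (80, 253), (83, 253), (86, 253), (89, 249), (92, 156), (95, 255), (98, 38), (101, 47), (104, 49), (107, 51), (110, 49), (113, 46), (116, 50), (119, 48), (122, 48), (125, 51), (128, 49), (131, 48), (134, 48), (137, 47), (140, 45), (143, 50), (146, 82), (149, 60), (152, 67), (155, 82), (158, 85), (161, 128)]
face col [(72, 254), (74, 253), (76, 253), (78, 253), (80, 253), (82, 253), (84, 253), (86, 253), (88, 251), (90, 246), (92, 140), (94, 255), (96, 255), (98, 91), (100, 67), (102, 91), (104, 90), (106, 69), (108, 85), (110, 86), (112, 88), (114, 110), (116, 117), (118, 100), (120, 107)]
```

The fin's end (row ~144) and the face plate's back edge (row ~97) are where they should be for a tray that is home. Finder also puts the grip centre at y -0.093, against about -0.094 expected.

```bash
python3 -c "
from workcell import manip
print(manip.hand_in())"
```

```text
the job is handed in; nothing more can be done
None
```

The job is done and handed in at about 19.5 s: the spill tray was laid by its pan, then slid home by its grip; the round key is latched down and the bar key has popped up; I never touched the things standing round about.

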